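# Lay the lopsided lever level on its inspection rest

### The arm

A 6-joint arm with a two-finger parallel gripper is mounted at the origin on the work surface. World frame = base frame: x ahead of the robot, y to its left, z up, the work surface at z = 0. Lengths are in m, angles in rad, forces in N, time in s.
With the tool pointing down it reaches from about 0.375 to 0.925 m from the base axis. Payload 5.7 kg.
Tool frame: the origin (TCP) lies between the finger pads; the fingertips stand 8 mm ahead of it and the grasp point (between the pads) lies 11 mm behind it (robot.finger_overhang is the distance from the TCP to the fingertips, in m); z points along the fingers, y is the line along which they close (so a half turn about z gives the same grasp; the last joint's range is limited). The gripper opens to 88 mm and grips with 3 to 60 N. Pads are 20 mm wide; open, the fingers measure 115 mm over their backs; the gripper's body (75 mm by 178 mm) begins 61 mm behind the grasp point.
Start: joints at [1.016, 0.359, 1.51, -0, 1.272, -0.115], TCP at [0.255, 0.543, 0.231] pointing down, gripper open.
Joint ranges: [-2.97, 2.97], [-1.01, 2.36], [0.21, 2.38], [-0.96, 4.11], [0.2, 2.71], [-2.98, 2.98]. Speed limits (rad/s): [2.39, 2.39, 3.14, 3.14, 3.14, 3.14].

### API

Orientations are given as a unit quaternion [w, x, y, z].
In Python, from rig import robot, read_camera, job gives the robot as it stands. The module is installed in compiled form; this text tells all that it offers.
- The arm moves only by the shell command python3 -m crank 'ROWS' [FORCE]. ROWS is JSON, a list of rows, each a list of 3 entries, a list of its own where there are three numbers: the shift along the tool's x, y, z in m, then the turn, a rotation vector about the tool's x, y, z in rad, then the opening, from 0 (shut) to 1 (fully open). A call has 1 to 12 rows; each row shifts and turns the commanded pose from where the row before left it, along the tool's axes as they then stand; what a row does not reach is not made up. A row lasts 1/8 s, in which the tool goes at most 62.5 mm and 10.7 degrees, less where a joint would pass 70% of its speed; a pose out of reach is approached as far as the arm can. A call is refused whole if a number of a shift passes 0.0625 or a number of a turn 0.188, either way. A call with a gripper value outside its range is refused whole. The fingers move at their own pace and stop on an object; FORCE is the grip in N (left out, the last holds). Time passes only in rows, so rows that do not move let the fingers close. It gives the time, the measured TCP pose, the force, the opening and the grip force at its end, in the units of the state.
- robot.state(): the state, without advancing time (a new reading comes with each control period).
- read_camera(name): name is "scene" or "side" or "wrist"; returns a dict with "pixels" (420x560x3 uint8, red, green, blue), "K" (3x3 intrinsics, pixels), "eye" and "rotation" of the camera in the world; the wrist camera has in their place "mount" (4x4, takes a point from camera to tool coordinates, whose origin is the TCP and whose axes are the flange's). Camera axes: x right, y up, looking along -z (the intrinsics and any distortion apply to the point x, -y, -z); pixel columns grow to the right and rows downward; lengths in m; the calibration is good to about 2 mm. A picture is of the moment at which its call begins: read the wrist's pose just before it. There is no depth.
- job.sign_off(): hands the job in; it is judged then, once.
The state is a dict: "time_s": time; "joint_pos": joint angles; "qd": joint speeds; "tau": joint torques, N m; "eef_pos": TCP position; "orientation": TCP orientation; "contact_force": force on the tool from outside, world axes, zero at the start; "moment": the same for the moment, N m; "opening": opening from 0.0 (shut) to 1.0 (fully open); "grip_force": force on a finger pad.
Only numpy, scipy, OpenCV 4.12 (cv2) and the standard library are available. Lean on these libraries where they do the work, as an engineer would, in place of code of your own. Each camera call takes 0.05 s, during which the arm holds its last target. There are 200 camera calls.

### The job

Pick up the green cast lever with the one heavy hub, taking it across its arm near its balance point so that it hangs level, and lay it on the inspection rest with its hub centred on the round blue pad and its small eye on the square one. Keep it level all the way, set it down instead of dropping it, then let go; leave the similar green link with two equal small eyes where it lies.

Things in the scene. Friction and masses are not known exactly. Their poses are not given: they have to be found in the camera images.
- lever_mid (a point): Green iron lever lying flat, 231 mm long, 0.65-0.95 kg: round hub (dia 56, 32 high, bright top), arm 12 wide, 20 high, small eye (dia 26, 20 high), undersides flush. Point: middle of its length, on the arm's centre line, 10 above the underside; x points to the hub, z up. Hub centre x = +87.5, eye centre x = -102.5. Balances on the arm at about x = +38; held far from there it may sag.
- link_mid (a point): The link, a look-alike to leave alone: green, lying flat, 231 mm long, same arm (12 wide, 20 high) but an equal small eye (dia 26, 20 high) at both ends. Point: its middle, 10 above its underside; x along its arm.
- hub_rest (a point): Centre of the top of the round blue pad (dia 70, top 35 above the bench) on the fixed inspection rest, a black plate 280 x 100 x 15; the lever's hub goes here. x points along the plate from the square pad to the round one, z up.
- eye_rest (a point): Centre of the top of the square blue pad (50 along the plate, 60 across, top 35 above the bench) of the same rest; the lever's small eye goes here. 190 from hub_rest. Same axes.
Not all that is in view belongs to the job. Leave any red look-alike of the part that bears lever_mid alone.

How it is judged:
By the outcome, as a careful person would: the job done as asked, in the order asked, and still so for the second after the job is handed in, with the robot touching nothing.
It also fails if it takes over 45 s, if anything falls off the work surface, if the arm or the gripper's body presses on something with over 40 N, if the wrist force passes 120 N, or if a joint passes its speed limit or range.

## Working session

There is one attempt and no reset: what is moved stays moved. The work goes in short steps, Python scripts to look and compute and a shell command to move; the robot and the scene stay as the last step left them, time stands still between calls to the robot, and variables do not carry over. Pictures are saved under pics/ and viewed, at most 10 in all, crops included, and the job is handed in when it is done.

```bash
mkdir -p pics; cat > h.py <<'E'
import numpy as np, cv2
from rig import robot, read_camera, job
from scipy.spatial.transform import Rotation as R
def rot(q): return R.from_quat([q[1],q[2],q[3],q[0]]).as_matrix()
def snap(name,fn):
    s=robot.state(); c=read_camera(name)
    cv2.imwrite('pics/'+fn,c['pixels'][:,:,::-1])
    K=np.array(c['K'])
    if name=='wrist':
        T=np.eye(4);T[:3,:3]=rot(s['orientation']);T[:3,3]=s['eef_pos'];M=T@np.array(c['mount'])
        e,r=M[:3,3],M[:3,:3]
    else: e,r=np.array(c['eye']),np.array(c['rotation'])
    np.savez('pics/'+fn+'.npz',K=K,e=e,r=r)
    return c,s
def px(fn,u,v,z):
    d=np.load('pics/'+fn+'.npz')
    p=np.linalg.solve(d['K'],[u,v,1]); p=d['r']@np.array([p[0],-p[1],-p[2]])
    return d['e']+p*(z-d['e'][2])/p[2]
E
python3 - <<'E'
from h import *
for n in ['scene','side','wrist']:
    c,s=snap(n,n+'0.png'); print(n,{k:v for k,v in c.items() if k!='pixels'})
print(s)
E
```

```text
scene {'K': array([[408.99301152,   0.        , 280.53037636],
       [  0.        , 408.99301152, 208.16246194],
       [  0.        ,   0.        ,   1.        ]]), 'eye': array([1.18795057, 0.13248469, 0.73593208]), 'rotation': array([0.59883121, 0.25444311, 0.2991612 , 0.69797024])}
side {'K': array([[435.6184301 ,   0.        , 272.41278811],
       [  0.        , 435.6184301 , 212.88756722],
       [  0.        ,   0.        ,   1.        ]]), 'eye': array([ 0.37573273, -0.6754721 ,  0.77962167]), 'rotation': array([ 0.9253029 ,  0.37421904, -0.01704355, -0.05902684])}
wrist {'K': array([[366.39513491,   0.        , 281.41128476],
       [  0.        , 366.39513491, 209.58297272],
       [  0.        ,   0.        ,   1.        ]]), 'mount': array([[-2.01043809e-04,  9.68414247e-01,  2.49346756e-01,
         6.81147019e-02],
       [ 9.99999917e-01,  1.06193849e-04,  3.93845735e-04,
         3.36388730e-04],
       [ 3.54926729e-04,  2.49346815e-01, -9.68414188e-01,
        -1.52857037e-01],
       [ 0.00000000e+00,  0.00000000e+00,  0.00000000e+00,
         1.00000000e+00]])}
{'time_s': 0.1, 'joint_pos': array([ 1.01586704e+00,  3.59435207e-01,  1.51134923e+00, -1.28732736e-06,
        1.27249448e+00, -1.15095663e-01]), 'qd': array([ 0.00013042,  0.00015496, -0.00285447,  0.00154793, -0.00099311,
        0.00212191]), 'tau': array([ 2.49958121e-04, -5.16357851e+01, -2.71406919e+01,  6.78255432e-02,
        2.76903401e-02, -2.62938283e-05]), 'eef_pos': array([0.25514674, 0.5423562 , 0.22988279]), 'orientation': array([-2.76623931e-04,  2.18148177e-01,  9.75915294e-01, -7.96458658e-04]), 'contact_force': array([0.54149995, 0.3469769 , 0.53408481]), 'moment': array([-0.01948341,  0.04372134, -0.03027114]), 'grip_force': 0.0, 'opening': 0.9997395775184492}
```

View pics/scene0.png

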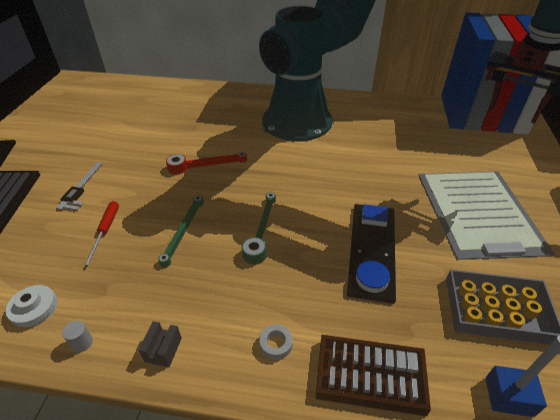

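The lever has its hub at about (255,248) and its eye at (271,197). The link lies at (164,260)–(198,200), the round pad at (373,276) and the square pad at (375,214). I'll enlarge a crop for accuracy.

```bash
sed -i "s/np.array(c\['rotation'\])/rot(c['rotation'])/" h.py
python3 - <<'E'
from h import *
snap('scene','s1.png');snap('side','d1.png')
im=cv2.imread('pics/s1.png')[180:310,230:410]
cv2.imwrite('pics/s1c.png',cv2.resize(im,None,fx=4.4,fy=4.4,interpolation=cv2.INTER_CUBIC))
for n,u,v,z in [('hub',255,244,.032),('eye',271,196,.02),('round',373,275,.035),('sq',375,213,.035)]: print(n,px('s1.png',u,v,z).round(4))
E
```

```text
hub [ 0.5872 -0.0219  0.032 ]
eye [ 0.4076 -0.016   0.02  ]
round [0.6374 0.2428 0.035 ]
sq [0.447  0.2491 0.035 ]
```

View pics/s1c.png

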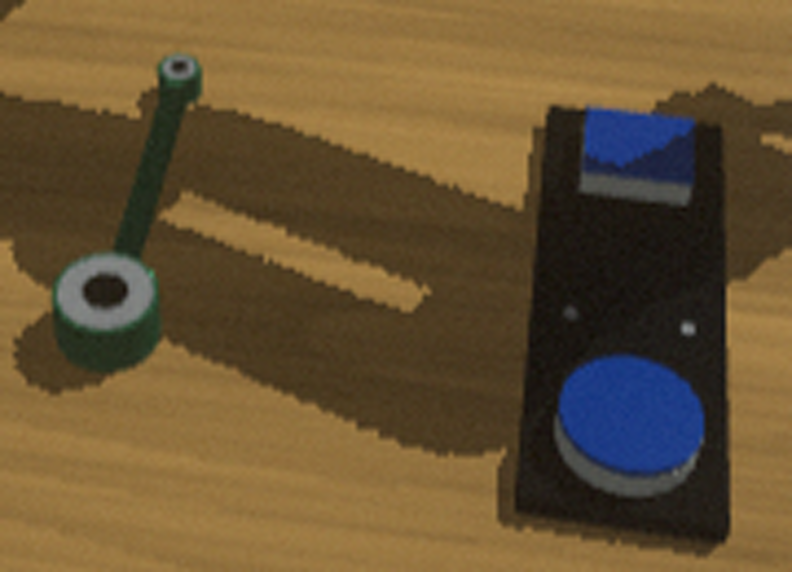

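View pics/d1.png

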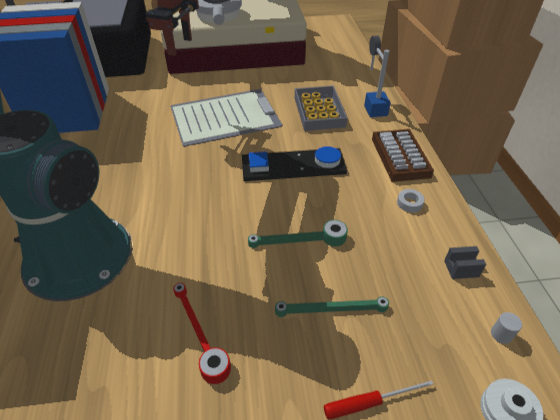

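The crop shows the hub top at (254.1,246.1), the eye at (270.9,195.5), the round pad at (373.2,274.1) and the square pad at (375.2,212.5). In the side view the hub is at (335.5,230), the eye at (254,239), the round pad at (328,155.5) and the square pad at (258.5,158).

```bash
cat > rel.py <<'E'
from h import *
def todo(goal,yaw_dir,label):
    # goal: world TCP; yaw_dir: angle of desired tool x axis (mod pi), tool down
    s=robot.state();Rt=rot(s['orientation']);d=np.array(goal)-s['eef_pos']
    a=np.arctan2(Rt[1,0],Rt[0,0]); dy=(yaw_dir-a+np.pi/2)%np.pi-np.pi/2
    # desired: z down, x at angle a+dy
    x=np.array([np.cos(a+dy),np.sin(a+dy),0]);z=np.array([0,0,-1.]);G=np.c_[x,np.cross(z,x),z]
    print(label,'tool shift',(Rt.T@d).round(4),'rotvec',R.from_matrix(Rt.T@G).as_rotvec().round(4),'toolxy after turn',(G.T@d).round(4))
E
python3 - <<'E'
from rel import *
P={}
for n,a,b,z in [('hub',(254.1,246.1),(335.5,230),.032),('eye',(270.9,195.5),(254,239),.02),('round',(373.2,274.1),(328,155.5),.035),('sq',(375.2,212.5),(258.5,158),.035)]:
    p,q=px('s1.png',*a,z),px('d1.png',*b,z); print(n,p.round(4),q.round(4)); P[n]=(p+q)/2
for a,b in(('hub','eye'),('round','sq')): print(np.linalg.norm((P[a]-P[b])[:2]))
h,e=P['hub'],P['eye'];u=(h-e)[:2];yaw=np.arctan2(u[1],u[0]);u/=np.linalg.norm(u)
g=h[:2]-u*.0495;print(yaw,g)
todo([*g,.23],yaw,'pregrasp')
E
```

```text
hub [ 0.5937 -0.0226  0.032 ] [ 0.5912 -0.0313  0.032 ]
eye [ 0.4057 -0.0166  0.02  ] [ 0.4037 -0.0232  0.02  ]
round [0.635  0.2432 0.035 ] [0.6302 0.2341 0.035 ]
sq [0.4451 0.2496 0.035 ] [0.442  0.2494 0.035 ]
0.18785600029504534
0.18930782424951137
-0.03757280145815279 [ 0.54296671 -0.02512848]
pregrasp tool shift [-5.020e-01 -3.912e-01  5.000e-04] rotvec [-9.000e-04 -3.000e-04 -4.023e-01] toolxy after turn [-3.088e-01 -5.565e-01  2.000e-04]
```

```bash
python3 -m crank '[[[0,0,0],[0,0,-0.134],1],[[0,0,0],[0,0,-0.134],1],[[0,0,0],[0,0,-0.134],1],[[-0.028,-0.0505,0],[0,0,0],1],[[-0.028,-0.0505,0],[0,0,0],1],[[-0.028,-0.0505,0],[0,0,0],1],[[-0.028,-0.0505,0],[0,0,0],1],[[-0.028,-0.0505,0],[0,0,0],1],[[-0.028,-0.0505,0],[0,0,0],1],[[-0.028,-0.0505,0],[0,0,0],1],[[-0.028,-0.0505,0],[0,0,0],1],[[-0.028,-0.0505,0],[0,0,0],1]]' && python3 -m crank '[[[-0.028,-0.0505,0],[0,0,0],1],[[-0.028,-0.0505,0],[0,0,0],1],[[0,0,0],[0,0,0],1],[[0,0,0],[0,0,0],1]]'
python3 - <<'E'
from rel import *
c,s=snap('wrist','w1.png'); todo([.543,-.0251,.23],-.0376,'x'); print(s['joint_pos'])
E
```

```text
time_s: 1.75
eef_pos: [0.4908, 0.0774, 0.2308]
orientation: [0.0, 0.019, 1.0, 0.0]
contact_force: [0.1, -0.6, 0.4]
opening: 1.001
grip_force: 0.0
time_s: 2.25
eef_pos: [0.5416, -0.0236, 0.2303]
orientation: [-0.001, 0.019, 1.0, 0.0]
contact_force: [-0.8, 0.2, 0.3]
opening: 1.001
grip_force: 0.0
x tool shift [-0.0017 -0.0021  0.0004] rotvec [ 0.0006 -0.0013  0.0001] toolxy after turn [-0.0017 -0.0021  0.0004]
[-1.71253945e-01  2.76916409e-01  1.63472792e+00  4.68892495e-04
  1.23138492e+00 -1.70348859e+00]
```

View pics/w1.png

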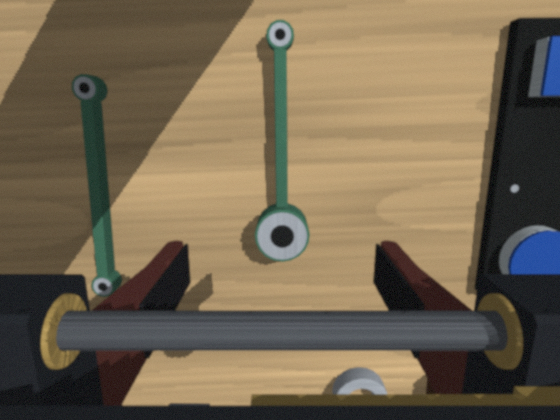

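The wrist view shows the hub top centred at (282,236) and the eye at (280,34). The fingers straddle the arm line, and the link is off to the left.

```bash
python3 - <<'E'
from rel import *
h=px('w1.png',282,236,.032);e=px('w1.png',279.7,34.5,.02);print(h,e,np.linalg.norm((h-e)[:2]))
u=(h-e)[:2];yaw=np.arctan2(u[1],u[0]);u/=np.linalg.norm(u);g=h[:2]-u*.0495
print(yaw,g); todo([*g,.021],yaw,'grasp')
E
```

```text
[ 0.59120932 -0.02446406  0.032     ] [ 0.40206243 -0.0192458   0.02      ] 0.18921886353067255
-0.027581369835914315 [ 0.54172815 -0.02309895]
grasp tool shift [-6.000e-04 -2.000e-04  2.094e-01] rotvec [ 0.0006 -0.0012 -0.0099] toolxy after turn [-4.000e-04 -1.000e-04  2.094e-01]
```

```bash
python3 -m crank '[[[-0.0005,0,0.05],[0,0,-0.01],1],[[0,0,0.05],[0,0,0],1],[[0,0,0.05],[0,0,0],1],[[0,0,0.04],[0,0,0],1],[[0,0,0.019],[0,0,0],1],[[0,0,0.01],[0,0,0],1],[[0,0,0],[0,0,0],1],[[0,0,0],[0,0,0],1]]'
python3 -c "
from rel import *
todo([.5417,-.0231,.011],-.0276,'x')"
```

```text
time_s: 3.3
eef_pos: [0.5434, -0.0237, 0.0126]
orientation: [0.001, 0.014, 1.0, -0.0]
contact_force: [0.2, -0.4, -0.7]
opening: 1.002
grip_force: 0.0
x tool shift [0.0017 0.0005 0.0016] rotvec [-0.0003  0.0016  0.0004] toolxy after turn [0.0017 0.0005 0.0016]
```

```bash
python3 -m crank '[[[0.0015,0.0005,0.001],[0,0,0],1],[[0,0,0],[0,0,0],0],[[0,0,0],[0,0,0],0],[[0,0,0],[0,0,0],0],[[0,0,0],[0,0,0],0],[[0,0,0],[0,0,0],0],[[0,0,0],[0,0,0],0],[[0,0,0],[0,0,0],0]]' 50
python3 -c "
from h import *
print(robot.state())"
```

```text
time_s: 4.3
eef_pos: [0.5412, -0.0233, 0.0106]
orientation: [-0.0, 0.014, 1.0, -0.0]
contact_force: [-0.1, -0.4, -0.2]
opening: 0.243
grip_force: 0.0
{'time_s': 4.3, 'joint_pos': array([-1.70573025e-01,  5.70245319e-01,  1.83650362e+00, -1.53103301e-04,
        7.34910570e-01, -1.71346685e+00]), 'qd': array([ 0.00044977,  0.00321885,  0.00039373,  0.00011984, -0.00046044,
       -0.00107423]), 'tau': array([-3.43529769e-03, -5.22214329e+01, -1.46863934e+01, -1.72124617e-02,
        7.15179322e-02,  9.74173327e-05]), 'eef_pos': array([ 0.54123253, -0.02334983,  0.01063065]), 'orientation': array([-4.10233741e-05,  1.38940104e-02,  9.99903472e-01, -4.54854069e-05]), 'contact_force': array([-0.13468924, -0.3934079 , -0.15664221]), 'moment': array([ 0.04400911, -0.03699386, -0.03937538]), 'grip_force': 0.0, 'opening': 0.243485935199857}
```

Still closing.

```bash
python3 -m crank '[[[0,0,0],[0,0,0],0],[[0,0,0],[0,0,0],0],[[0,0,0],[0,0,0],0],[[0,0,0],[0,0,0],0]]' 50 && python3 -m crank '[[[0,0,-0.005],[0,0,0],0],[[0,0,-0.01],[0,0,0],0],[[0,0,-0.01],[0,0,0],0],[[0,0,0],[0,0,0],0],[[0,0,0],[0,0,0],0],[[0,0,0],[0,0,0],0]]' 
python3 - <<'E'
from h import *
c,s=snap('wrist','w2.png');snap('side','d2.png');print(s['contact_force'],s['moment'],s['eef_pos'])
a=cv2.imread('pics/w2.png');b=cv2.imread('pics/d2.png')[190:290,220:380]
cv2.imwrite('pics/c2.png',np.hstack([a[:, :280+120],cv2.resize(b,(400,420)) ]))
E
```

```text
time_s: 4.8
eef_pos: [0.5412, -0.0234, 0.0106]
orientation: [-0.0, 0.014, 1.0, -0.0]
contact_force: [0.3, -0.6, 0.4]
opening: 0.13
grip_force: 50.0
time_s: 5.55
eef_pos: [0.5409, -0.0233, 0.0354]
orientation: [-0.0, 0.014, 1.0, -0.0]
contact_force: [0.1, -0.3, -9.0]
opening: 0.129
grip_force: 50.0
[ 0.13985415 -0.34207278 -9.02939262] [-0.00287953  0.05034469  0.0314541 ] [ 0.54091399 -0.02331424  0.03541857]
```

View pics/c2.png

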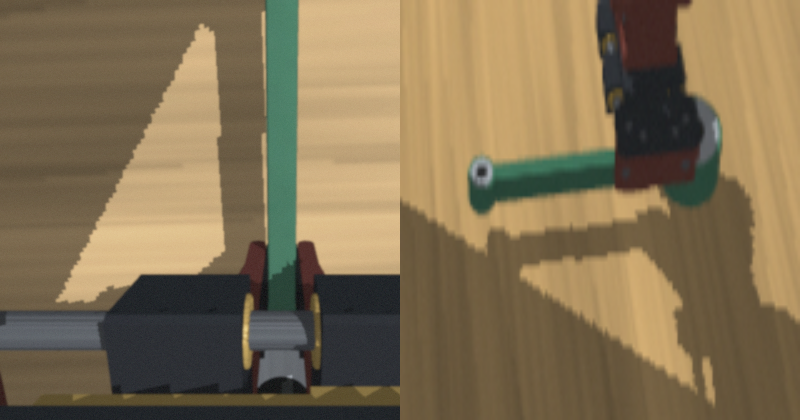

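The lever is held level. The wrist force shows 9 N of weight and almost no moment, so the grip is near the balance point. Next I'll raise it and take a look at the rest from beside it.

```bash
python3 -m crank '[[[0,0,-0.02],[0,0,0],0],[[0,0,-0.03],[0,0,0],0],[[-0.006,0.02,-0.03],[0,0,0],0],[[-0.008,0.03,-0.03],[0,0,0],0],[[-0.008,0.03,-0.02],[0,0,0],0],[[-0.008,0.03,-0.01],[0,0,0],0],[[-0.006,0.025,-0.005],[0,0,0],0],[[-0.004,0.015,0],[0,0,0],0],[[0,0.005,0],[0,0,0],0],[[0,0,0],[0,0,0],0],[[0,0,0],[0,0,0],0]]' 
python3 - <<'E'
from h import *
c,s=snap('wrist','w3.png');print(s['contact_force'],s['moment'])
E
```

```text
time_s: 7.02
eef_pos: [0.585, 0.1296, 0.1802]
orientation: [-0.001, 0.014, 1.0, -0.0]
contact_force: [0.1, 1.1, -8.8]
opening: 0.132
grip_force: 50.0
[ 0.11288964  1.08145698 -8.79059289] [0.05662151 0.01445987 0.07701726]
```

View pics/w3.png

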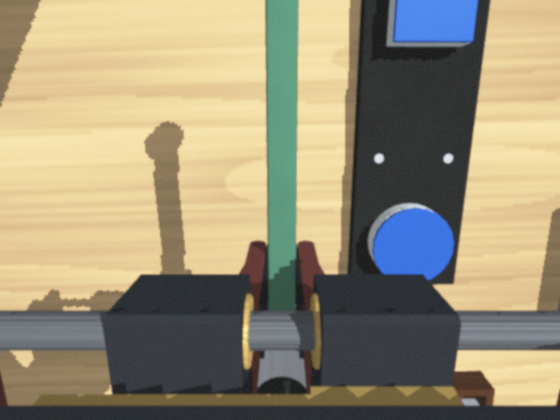

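The round pad is centred at about (414,247). The near edge of the square pad runs from (394,42) to (473,41), with its middle at (433.5,41.5). The lever hangs straight along its column.

```bash
python3 - <<'E'
from rel import *
f='w3.png'
p=[px(f,*q,.035) for q in [(373,246),(454.5,244),(414,206.5)]];s=[px(f,*q,.035) for q in [(394,42),(473,41)]]
c=px(f,413.8,246.5,.035);m=(s[0]+s[1])/2
print('dia',np.linalg.norm(p[0]-p[1]),'top->c',np.linalg.norm(p[2]-c),'sqw',np.linalg.norm(s[0]-s[1]),'dist',np.linalg.norm(c-m))
u=(c-m)[:2];yaw=np.arctan2(u[1],u[0]);u/=np.linalg.norm(u);print(c,yaw, 'sqedge yaw',np.arctan2(*(s[1]-s[0])[[0,1]]*[-1,1]))
h=px(f,379,158,.015)-px(f,448,158,.015);print('holes',np.arctan2(h[0],-h[1]))
g=c[:2]-u*.0498; print(g); todo([*g,.09],yaw,'above')
E
```

```text
dia 0.0700221744170535 top->c 0.035644811465077836 sqw 0.059283347229811316 dist 0.16323746107041281
[0.62966046 0.24267703 0.035     ] -0.02957956158219756 sqedge yaw -0.017029860936782416
holes -0.028544939650846247
[0.57988225 0.24414988]
above tool shift [0.0085 0.1144 0.0903] rotvec [-0.0006 -0.0008  0.001 ] toolxy after turn [0.0087 0.1144 0.0903]
```

```bash
python3 -m crank '[[[0.002,0.015,0],[0,0,0],0],[[0.002,0.03,0],[0,0,0],0],[[0.002,0.03,0],[0,0,0],0],[[0.002,0.025,0.01],[0,0,0.001],0],[[0,0.0145,0.02],[0,0,0],0],[[0,0,0.025],[0,0,0],0],[[0,0,0.025],[0,0,0],0],[[0,0,0.02],[0,0,0],0],[[0,0,0.01],[0,0,0],0],[[0,0,0],[0,0,0],0],[[0,0,0],[0,0,0],0],[[0,0,0],[0,0,0],0]]' 
python3 - <<'E'
from rel import *
todo([.5804,.2441,.065],-.0295,'x')
snap('side','d4.png');snap('scene','s4.png')
A=cv2.imread('pics/d4.png')[110:190,225:375];B=cv2.imread('pics/s4.png')[160:310,310:430]
cv2.imwrite('pics/c4.png',np.hstack([cv2.resize(A,(400,213)).copy() if 0 else cv2.copyMakeBorder(cv2.resize(A,(450,240)),0,300,0,0,0),cv2.resize(B,(345,540) if 0 else (345,540))]))
E
```

```text
time_s: 8.57
eef_pos: [0.5815, 0.2454, 0.0716]
orientation: [0.001, 0.014, 1.0, 0.0]
contact_force: [0.3, 0.6, -8.3]
opening: 0.131
grip_force: 50.0
x tool shift [ 0.0011 -0.0013  0.0066] rotvec [0.0005 0.0017 0.0006] toolxy after turn [ 0.0011 -0.0013  0.0066]
```

View pics/c4.png

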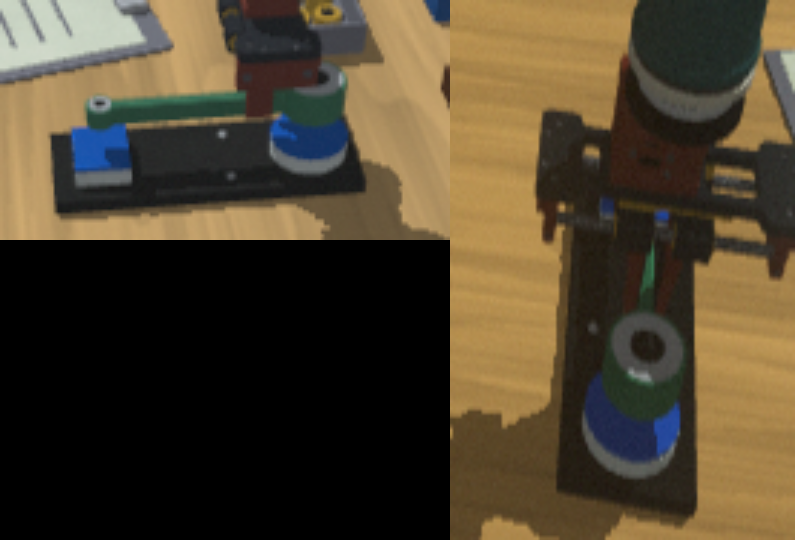

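The lever hangs level above the rest. The hub's bore is at side (332.3,136) and scene (378.5,256.9), and the eye is at side (258,144.7). I'll compare these with the pad positions in the same cameras.

```bash
python3 - <<'E'
from h import *
print('side hub',px('d4.png',332.3,136,.093),'pad',px('d1.png',328,155.5,.035))
print('scene hub',px('s4.png',378.5,256.9,.093),'pad',px('s1.png',373.2,274.1,.035))
print('side eye',px('d4.png',258,144.7,.081),'sq',px('d1.png',258.5,158,.035))
E
```

```text
side hub [0.63866887 0.24186176 0.093     ] pad [0.63015388 0.23408112 0.035     ]
scene hub [0.63555881 0.24499021 0.093     ] pad [0.63496249 0.24322287 0.035     ]
side eye [0.44211942 0.24749357 0.081     ] sq [0.44198229 0.24937065 0.035     ]
```

```bash
python3 -m crank '[[[0.001,-0.001,0.004],[0,0,0],0],[[0.001,-0.0005,0.007],[0,0,0],0],[[0,0,0.006],[0,0,0],0],[[0,0,0.003],[0,0,0],0],[[0,0,0.001],[0,0,0],0],[[0,0,0],[0,0,0],0],[[0,0,0],[0,0,0],0],[[0,0,0],[0,0,0],0]]'; python3 -c "
from rel import *
todo([.58,.2441,.0456],-.0295,'x'); print(robot.state()['contact_force'],robot.state()['moment'])"
```

```text
time_s: 9.68
eef_pos: [0.5788, 0.2438, 0.0499]
orientation: [0.0, 0.014, 1.0, 0.0]
contact_force: [-0.8, 0.4, -8.1]
opening: 0.134
grip_force: 50.0
x tool shift [-0.0011  0.0004  0.0043] rotvec [0.     0.0004 0.0008] toolxy after turn [-0.0011  0.0004  0.0043]
[-0.75852309  0.41779075 -8.0557893 ] [-0.01632922 -0.00731411 -0.0187769 ]
```

```bash
python3 -m crank '[[[-0.001,0,0.001],[0,0,0],0],[[0,0,0.001],[0,0,0],0],[[0,0,0.001],[0,0,0],0],[[0,0,0.0005],[0,0,0],0],[[0,0,0],[0,0,0],0],[[0,0,0],[0,0,0],0]]'
```

```text
time_s: 10.42
eef_pos: [0.5797, 0.2437, 0.0461]
orientation: [-0.0, 0.014, 1.0, -0.0]
contact_force: [0.5, 0.3, -8.4]
opening: 0.134
grip_force: 50.0
```

```bash
python3 -m crank '[[[0,0,0.0005],[0,0,0],0],[[0,0,0.0005],[0,0,0],0],[[0,0,0],[0,0,0],0],[[0,0,0],[0,0,0],0]]'
```

```text
time_s: 10.92
eef_pos: [0.5798, 0.2437, 0.0457]
orientation: [0.0, 0.014, 1.0, 0.0]
contact_force: [-2.8, -1.2, 1.0]
opening: 0.135
grip_force: 50.0
```

```bash
python3 -m crank '[[[0,0,0.0005],[0,0,0],0],[[0,0,0],[0,0,0],0],[[0,0,0],[0,0,0],0]]'
```

```text
time_s: 11.3
eef_pos: [0.5798, 0.2437, 0.0456]
orientation: [0.0, 0.014, 1.0, 0.0]
contact_force: [-3.1, -2.0, 6.2]
opening: 0.131
grip_force: 50.0
```

```bash
python3 -m crank '[[[0,0,-0.0005],[0,0,0],0],[[0,0,0],[0,0,0],0.2],[[0,0,0],[0,0,0],0.3],[[0,0,0],[0,0,0],0.4],[[0,0,0],[0,0,0],0.5],[[0,0,0],[0,0,0],0.5],[[0,0,0],[0,0,0],0.5]]' && python3 -m crank '[[[0,0,-0.01],[0,0,0],0.5],[[0,0,-0.03],[0,0,0],0.5],[[0,0,-0.05],[0,0,0],0.5],[[0,0,-0.05],[0,0,0],0.5],[[0,0,-0.05],[0,0,0],0.5],[[0,0,0],[0,0,0],0.5],[[0,0,0],[0,0,0],0.5]]'
python3 - <<'E'
from h import *
snap('wrist','w5.png');snap('side','d5.png')
A=cv2.imread('pics/d5.png')[110:190,225:375];B=cv2.imread('pics/w5.png')[0:320,100:480]
cv2.imwrite('pics/c5.png',np.hstack([cv2.copyMakeBorder(cv2.resize(A,(420,224)),0,96,0,0,0),B]))
E
```

```text
time_s: 12.18
eef_pos: [0.5797, 0.2437, 0.0451]
orientation: [-0.0, 0.014, 1.0, -0.0]
contact_force: [0.3, 1.0, -0.9]
opening: 0.498
grip_force: 0.0
time_s: 13.05
eef_pos: [0.5793, 0.2436, 0.2352]
orientation: [-0.0, 0.014, 1.0, -0.0]
contact_force: [0.4, -0.8, -1.2]
opening: 0.501
grip_force: 0.0
```

View pics/c5.png

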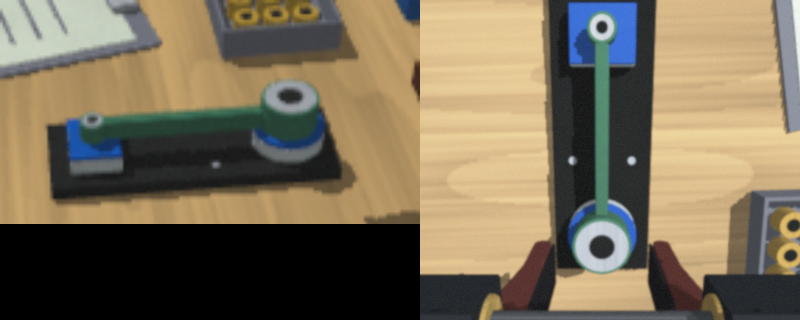

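The lever lies on both pads. In full wrist-image pixels the bore is at (282,246.5), the eye at (281.5,27) and the round pad's upper edge at row ~199. I'll quantify the centring.

```bash
python3 - <<'E'
from h import *
f='w5.png'
print('hub',px(f,282,246.5,.067),'eye',px(f,281.5,27.5,.055))
A=cv2.imread('pics/w5.png').astype(int);b=(A[:,:,0]>A[:,:,2]*2)&(A[:,:,0]>A[:,:,1]*1.3)&(A[:,:,0]>90)
b=cv2.morphologyEx(b.astype(np.uint8),cv2.MORPH_OPEN,np.ones((3,3)))
def pts(r0,r1):
    v,u=np.nonzero(b[r0:r1,200:360]);return np.c_[u+200,v+r0]
p=pts(180,275);h=cv2.convexHull(p.astype(np.int32))[:,0]
w=np.array([px(f,*q,.035)[:2] for q in h]); w=w[(h[:,1]<250)]
# fit circle centre with r=.035
from scipy.optimize import least_squares
r=least_squares(lambda c:np.hypot(*(w-c).T)-.035,[.63,.243],loss='soft_l1',f_scale=.001);print('pad',r.x,'res',np.abs(r.fun).max(),len(w))
q=pts(0,90);x0,y0=q.min(0);x1,y1=q.max(0)
print('sq',x0,x1,y0,y1,px(f,(x0+x1)/2,(y0+y1)/2,.035),px(f,x0,y0,.035)-px(f,x1,y1,.035))
E
```

```text
hub [0.62935927 0.24298687 0.067     ] eye [0.44064471 0.24797944 0.055     ]
pad [0.63078635 0.242641  ] res 0.0013089937350007005 15
sq 248 317 2 63 [0.44047262 0.2488733  0.035     ] [-0.05133868 -0.05965479  0.        ]
```

Both ends are centred to within about 1.5 mm, so I'm handing it in.

```bash
python3 -c "
from rig import job
print(job.sign_off())"
```

```text
the job is handed in; nothing more can be done
None
```

The green lever rests on the inspection rest, hub on the round pad and eye on the square one, both centred to about 1.5 mm; it was carried level, set down gently and released, the green link and red look-alike were not touched, and the job is handed in at about 13 s.

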